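Lower and lock the paddles of a jar-test stirrer, then start the run

TASK

Get the jar-test stirrer going: pull up the spring-loaded collar on the lift lever to free it, swing the lever over towards the front until the paddles are fully down in the beakers, and let the collar drop home into the front notch. Only then press the long bar-shaped start key on the controller all the way in and let it go. Leave the round stop key and the glassware standing around alone.

Things in the scene. Friction and masses are not known exactly. Their poses are not given: they have to be found in the camera images.
- tester: Two-place jar-test stirrer, cream, fixed to the bench. Origin on the bench under the middle of its main base; x to its back (front, -x, faces the robot), y to its left, z up. Base 200 (x) by 370 (y), 50 mm high; two 91 mm wide glass beakers on it, rims at 175; light box behind, 200 high; guide rods to 452 mm. Lever housing 170 (x) by 120 (y), 89 high, at left front, centred x -130, y +260 mm.
- head_front (a point): Middle of the front lower edge of the stirring head, the beam above the beakers: 310 mm wide (y), 110 deep (x, backwards from here), 65 mm high with its caps. Underside 304 mm above the bench when raised, 192 when lowered. Two shafts with paddles hang 118 mm below it. Axes as the stirrer's. Its end is 105 mm from the lever's plane. Keep clear of it.
- head (a joint): How far the stirring head with its two paddles has come down (m): 0 = raised, 0.112 = fully lowered. Moved by the lever alone, in proportion to its angle.
- lever_pivot (a point): Hinge point of the lift lever, on the lever housing at x -130, y +260, z +70 mm in the stirrer's frame; axes as the stirrer's. The lever swings in the stirrer's x-z plane through this point, about its y axis.
- lever (a joint): Angle of the lift lever. 0 = leaning 0.49 rad (28 deg) from upright to the back, paddles raised (the start); 0.98 = leaning 0.49 rad to the front (the stirrer's -x, towards the robot), paddles fully lowered, end stop. Moderate friction (about 2 to 9 N at the collar); it stays where it is left. Locked at either end by the collar, which only drops in with the lever against its stop (within 0.03 rad).
- lever_tip (a point): Top of the lever's end cap (20 mm wide, 6 mm thick), 154 mm from the pivot. The lever is a straight steel stem of 12 mm diameter; z points along it, outwards.
- quadrant (a point): Top of the steel quadrant, midway, straight above the pivot: two upright plates, each 8 mm thick, 12 to 20 mm to either side of the stem, with round rims 71 mm from the pivot reaching 0.67 rad to front and back. Each rim has a notch 10 mm deep and 14 mm wide at each end of the lever's swing (0.49 rad to front and to back of upright).
- collar (a joint): Height (m) of the spring-loaded lock collar, sliding on the stem. 0 = down, its 48 mm cross bar in a pair of notches, lever locked. Above 0.010 the lever is free to swing; 0.014 = top stop. Spring: 6 N down when seated, 9.5 N when lifted. Between the notches the bar rides on the rims; let go at either end of the swing, it drops into the notch by itself.
- collar_grip (a point): Grip point of the collar, on the stem's axis, in its black cylindrical sleeve: 30 mm diameter, from 33 mm below this point to 21 above. 112 mm from the pivot when the collar is down; moves with it. z along the stem, outwards; y = hinge axis. A flange 36 mm in diameter, 6 thick, is under the sleeve; the stem's end cap tops out 42 mm above this point when the collar is down.
- console: Controller, white box 160 (x) by 220 mm (y), fixed to the bench, with a sloping top: 43 mm high at its front edge (-x, towards the robot), 71 at the back. Origin on the bench under its centre; x to its back, y to its left. Display and a pad of small flat film keys on the left half; two push keys on the right half: the start key at the back, the stop key 78 mm in front of it.
- start_top (a point): Centre of the top face of the start key, a plain bar 62 mm long (along the controller's y) and 30 mm wide; the face stands 9 mm above the panel. z points out of the panel (tilted 0.17 rad from vertical, towards the front).
- start_key (a joint): How far the start key is pressed (m): 0 = out, 0.005 = all the way in; springs back. Takes about 1.5 N to start and 5 N to hold fully in.
- stop_top (a point): Centre of the top face of the stop key, round, 30 mm in diameter, 9 mm above the panel. Leave alone.
- stop_key (a joint): How far the stop key is pressed (m), 0 = out, 0.005 = in.
- spare_beaker: Loose empty glass beaker, 70 mm wide, 90 mm high; origin at the centre of its underside.
- reagent_bottle: Loose amber bottle with black cap, 72 mm wide, 150 mm high; origin at the centre of its underside.
- sample_jar: Loose clear jar with white lid, 72 mm wide, 100 mm high; origin at the centre of its underside.

How it is judged:
By the outcome, as a careful person would: the job done as asked, in the order asked, and still so for the second after the job is handed in, with the robot touching nothing.
It also fails if it takes over 54 s, if anything falls off the work surface, if the arm or the gripper's body presses on something with over 40 N, if the wrist force passes 120 N, or if a joint passes its speed limit or range.

ROBOT

A 6-joint arm with a two-finger parallel gripper is mounted at the origin on the work surface. World frame = base frame: x ahead of the robot, y to its left, z up, the work surface at z = 0. Lengths are in mm, angles in rad, forces in N, time in s.
With the tool pointing down it reaches from about 275 to 1000 mm from the base axis. Payload 8.4 kg.
Tool frame: the origin (TCP) lies on the centre line of the jaws, within the pads' length; the fingertips stand 25 mm ahead of it and the grasp point (between the pads) lies 6 mm ahead of it; z points along the fingers, x is the direction in which the jaws open and shut, and the axes are right-handed (so a half turn about z gives the same grasp; the last joint's range is limited). The gripper opens to 85 mm and grips with 20 to 120 N. Pads are 22 mm wide; open, the fingers measure 114 mm over their backs; the gripper's body (76 mm by 85 mm) begins 54 mm behind the grasp point. The pads swing forward as they close: fully open they stand 13 mm farther back than shut.
Start: joints at [1.258, 0.353, 1.633, -0, 1.155, -0.002], TCP at [191.136, 595.059, 256.281] pointing down, gripper open.
Joint ranges: [-2.63, 2.63], [-0.92, 2.1], [0.06, 2.66], [-1.3, 4.44], [0, 2.69], [-3.02, 3.02]. Speed limits (rad/s): [2.22, 2.22, 2.79, 3.14, 3.14, 3.14].

INTERFACE

Orientations are given as [roll, pitch, yaw] about the fixed x, y, z axes, in that order (R = Rz(yaw) Ry(pitch) Rx(roll)).
In Python, from rig import r gives the robot as it stands. The module is installed in compiled form; this text tells all that it offers.
- The arm moves only by the tool jog_arm, never from a script. Its argument "deltas" is a list of rows, each an object with "gripper": the gripper command: -1 is fully open, 1 is shut, values between are in proportion; "translation": the shift along the world's x, y, z in units of 10 cm (1.0 is 10 cm), a list of three; "dr": the turn, a rotation vector about the world's x, y, z in units of pi/2 rad (1.0 is pi/2 rad), a list of three. In form: [{"gripper": gripper, "translation": [x, y, z], "dr": [wx, wy, wz]}, ...]. A call has 1 to 12 rows; each row shifts and turns the commanded pose from where the row before left it; what a row does not reach is not made up. A row lasts 1/12 s, in which the tool goes at most 41.7 mm and 7.16 degrees, less where a joint would pass 70% of its speed; a pose out of reach is approached as far as the arm can. A call with a number of a shift or a turn outside -1 to 1 is refused whole. A call with a gripper value outside its range is refused whole. The fingers move at their own pace and stop on an object; "squeeze" is the grip in N (left out, the last holds). Time passes only in rows, so rows that do not move let the fingers close. It gives the time, the measured TCP pose, the force and the opening at its end, in the units of the state.
- r.sense(): the state, without advancing time (a new reading comes with each control period).
- r.grab_frame(name): name is "scene" or "top" or "wrist"; returns the picture (420x560x3 uint8, blue, green, red); there is no depth.
- r.calibration(name): a dict with "mtx" (3x3 intrinsics, pixels), "world_from_camera" (4x4, takes a point from camera to world coordinates). Camera axes: x right, y down, z forward; pixel columns grow to the right and rows downward; lengths in mm; the calibration is good to about 2 mm. A picture is of the moment at which its call begins: read the wrist's pose just before it. calibration takes no time and is no camera call; for the wrist camera it gives the pose at the moment of the call.
- r.sign_off(): hands the job in, once; it reports no verdict.
The state is a dict: "clock": time; "qpos": joint angles; "qvel": joint speeds; "joint_efforts": joint torques, N m; "eef_pos": TCP position; "tcp_rot": TCP orientation; "contact_force": force on the tool from outside, world axes, zero at the start; "wrist_torque": the same for the moment, N m; "opening": opening from 0.0 (shut) to 1.0 (fully open).
Only numpy, scipy, OpenCV 4.12 (cv2) and the standard library are available. Lean on these libraries where they do the work, as an engineer would, in place of code of your own. Each camera call takes 0.05 s, during which the arm holds its last target. There are 200 camera calls.

## Working session

There is one attempt and no reset: what is moved stays moved. The work goes in short steps, Python scripts to look and compute and a tool call to move; the robot and the scene stay as the last step left them, time stands still between calls to the robot, and variables do not carry over. Pictures are saved under pics/ and viewed, about 8 in all and at most 12, crops included, and the job is handed in when it is done.

Besides the shell and the picture viewer there is one more tool, called as a command line: name --argument value ..., lists and objects as JSON in quotes. jog_arm: Moves the arm, as the interface text tells. Shifts and turns lie within -1 to 1; 1 stands for 10 cm of shift or pi/2 rad of turn. Its arguments: {"type":"object","properties":{"deltas":{"type":"array"},"squeeze":{"type":"number"}},"required":["deltas"]}

```bash
mkdir -p pics; python3 - <<'E'
from rig import r
import cv2
for n in("scene","top"):
    cv2.imwrite(f"pics/{n}0.png",r.grab_frame(n)); c=r.calibration(n); print(n,c["mtx"].round(1).tolist(),c["world_from_camera"].round(3).tolist())
s=r.sense(); print(s)
E
```

```text
scene [[517.9, 0.0, 283.2], [0.0, 517.9, 206.6], [0.0, 0.0, 1.0]] [[-0.119, 0.801, -0.587, 1523.53], [0.993, 0.092, -0.077, 94.299], [-0.008, -0.592, -0.806, 1598.092], [0.0, 0.0, 0.0, 1.0]]
top [[416.0, 0.0, 285.4], [0.0, 416.0, 206.1], [0.0, 0.0, 1.0]] [[-0.022, -0.995, 0.094, 410.542], [-1.0, 0.021, -0.008, -37.404], [0.006, -0.094, -0.996, 1336.988], [0.0, 0.0, 0.0, 1.0]]
{'clock': 0.1, 'qpos': array([ 1.25760844e+00,  3.53566460e-01,  1.63404454e+00, -2.21440200e-06,
        1.15518986e+00, -2.40180022e-03]), 'qvel': array([-1.04592239e-03, -2.27046729e-03, -2.12123010e-03,  3.22732623e-05,
        1.02302131e-03,  1.99704858e-04]), 'joint_efforts': array([-9.10461245e-05, -6.06354547e+01, -3.42818856e+01, -1.45741719e-04,
        3.96451927e-03, -1.91053078e-05]), 'eef_pos': array([191.0128779 , 594.69265445, 255.65100957]), 'tcp_rot': array([-3.14159178e+00,  1.20820088e-03,  1.26001114e+00]), 'contact_force': array([1.15735977, 0.39606543, 0.74103927]), 'wrist_torque': array([-0.00828198,  0.01576646, -0.0206328 ]), 'opening': 0.9989872306849277}
```

View pics/scene0.png

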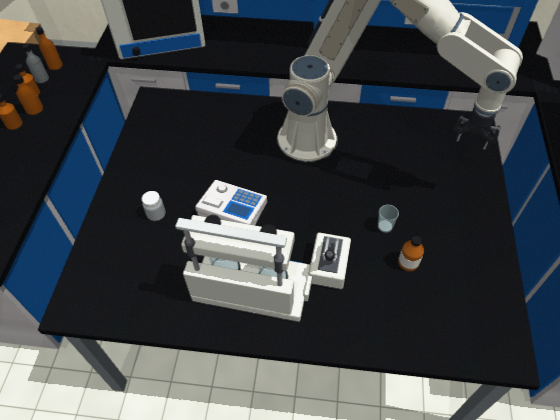

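View pics/top0.png

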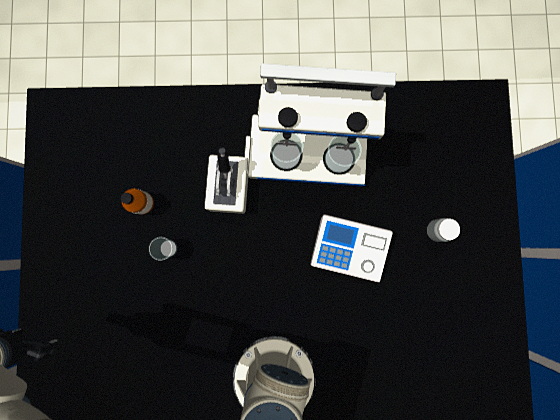

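The scene view shows the whole bench. In the top view the lever housing is at (227,184), with the lever leaning back to (224,155). The beakers are at (286,152) and (342,154), the console at (352,248) with the start key at about (374,241) and the stop key at (368,266). I'll enlarge the top view to measure corners.

```bash
python3 - <<'E'
import cv2
a=cv2.imread("pics/top0.png")[130:290,190:400]
cv2.imwrite("pics/topc.png",cv2.resize(a,None,fx=3.8,fy=3.7,interpolation=cv2.INTER_CUBIC)[:600,:800])
E
```

```text
(no output)
```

View pics/topc.png

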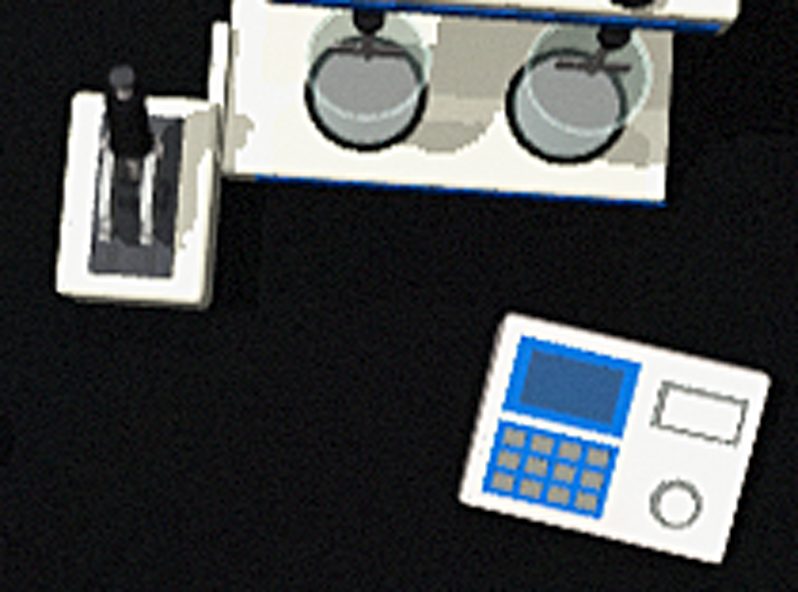

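The crop (scale 3.8 by 3.7, offset 190,130) shows housing corners at (73,95), (215,103), (208,304) and (58,293). The lever tip is at (122,76), the start key centre at (703,413) and the stop key centre at (676,504). The console corners are at (507,315), (769,374), (722,562) and (460,500). Next I fit both poses.

```bash
cat > h.py <<'E'
import numpy as np, cv2
from scipy.optimize import least_squares
from scipy.spatial.transform import Rotation as R
def proj(c,P):
    M=np.linalg.inv(c["world_from_camera"]); q=np.atleast_2d(P)@M[:3,:3].T+M[:3,3]; q=q@c["mtx"].T
    return q[:,:2]/q[:,2:]
def place(p,L):  # p: x,y,yaw
    c,s=np.cos(p[2]),np.sin(p[2]); L=np.atleast_2d(np.array(L,float))
    return L@np.array([[c,-s,0],[s,c,0],[0,0,1]]).T+[p[0],p[1],0]
def fit(c,L,px,p0):
    f=least_squares(lambda p:(proj(c,place(p,L))-px).ravel(),p0,x_scale=[100,100,.1],loss="soft_l1")
    return f.x,(proj(c,place(f.x,L))-px).round(1).tolist()
def unproj(c,px,z):
    d=np.linalg.solve(c["mtx"],[px[0],px[1],1]); W=c["world_from_camera"]; d=W[:3,:3]@d
    return W[:3,3]+d*(z-W[2,3])/d[2]
E
python3 - <<'E'
from rig import r
from h import *
c=r.calibration("top")
u=lambda l:np.array(l)/[3.8,3.7]+[190,130]-.37
u0=u
sl=28/160
T=[[-45,320,89],[-45,200,89],[-215,200,89],[-215,320,89],[-100,-185,50],
   [-130-154*np.sin(.49),260,70+154*np.cos(.49)]]
T[5][0]=-130+154*np.sin(.49)
t,e=fit(c,T,u([[73,95],[215,103],[208,304],[58,293],[665,201],[122,76]]),[600,0,0]); print("tester",t.round(3),e)
K=[[80,110,71],[80,-110,71],[-80,-110,43],[-80,110,43]]
k,e=fit(c,K,u([[507,315],[769,374],[722,562],[460,500]]),[400,0,0]);print("console",k.round(3),e)
n=np.array([-np.sin(.17),0,np.cos(.17)])
for px in([703,413],[676,504]):
    w=unproj(c,u(px),75); d=place([0,0,-k[2]],w-[k[0],k[1],0])[0]
    z=57+d[0]*sl+9; w=unproj(c,u(px),z); print(w.round(1),"local",place([0,0,-k[2]],w-[k[0],k[1],0])[0].round(1))
P=np.array([-130,260,70]); 
for nm,a in(("start",.49),("end",-.49)):
    for L in(112,126,154): print(nm,L,place(t,P+L*np.array([np.sin(a),0,np.cos(a)]))[0].round(1))
print("pivot",place(t,P)[0].round(1),"head",place(t,[[-100,0,0],[-55,155,0],[-55,-155,0]]).round(0).tolist())
b=[[155,248,90],[125,200,150],[447,229,100]]
for x in b: print(unproj(c,x[:2],x[2]).round(0))
E
```

```text
tester [ 7.10865e+02 -1.37817e+02 -8.00000e-02] [[-0.7, -1.0], [1.2, -0.9], [-0.7, 0.3], [-1.0, 1.0], [5.6, -0.3], [0.1, 0.6]]
console [ 3.97678e+02 -2.46583e+02 -2.53000e-01] [[-0.5, -0.6], [0.9, -0.0], [0.2, 0.2], [-0.5, 0.4]]
[ 416.8 -315.7   72.2] local [ 35.8 -62.1  72.2]
[ 342.6 -293.9   58.7] local [-41.5 -59.5  58.7]
start 112 [654.5 127.5 168.8]
start 126 [661.  127.  181.2]
start 154 [674.2 125.9 205.9]
end 112 [549.4 135.9 168.8]
end 126 [542.8 136.4 181.2]
end 154 [529.7 137.4 205.9]
pivot [601.9 131.7  70. ] head [[611.0, -130.0, 0.0], [668.0, 21.0, 0.0], [644.0, -288.0, 0.0]]
[411. 344.  90.]
[549. 412. 150.]
[ 448. -527.  100.]
```

jog_arm --deltas '[{"gripper": -1,"translation": [0.22,-0.25,0.1],"dr": [0,0,0.0082]},{"gripper": -1,"translation": [0.22,-0.25,0.1],"dr": [0,0,0.0082]},{"gripper": -1,"translation": [0.22,-0.25,0.1],"dr": [0,0,0.0082]},{"gripper": -1,"translation": [0.22,-0.25,0.1],"dr": [0,0,0.0082]},{"gripper": -1,"translation": [0.22,-0.25,0.1],"dr": [0,0,0.0082]},{"gripper": -1,"translation": [0.22,-0.25,0.1],"dr": [0,0,0.0082]},{"gripper": -1,"translation": [0.22,-0.25,0.1],"dr": [0,0,0.0082]},{"gripper": -1,"translation": [0.22,-0.25,0.1],"dr": [0,0,0.0082]},{"gripper": -1,"translation": [0.22,-0.25,0.1],"dr": [0,0,0.0082]}]'

```text
clock: 0.85
eef_pos: [389.8, 368.5, 346.5]
tcp_rot: [-3.141, 0.0, 1.377]
contact_force: [-0.4, 0.4, 0.1]
opening: 0.998
```

jog_arm --deltas '[{"gripper": -1,"translation": [0.22,-0.25,0.06],"dr": [0,0,0.0082]},{"gripper": -1,"translation": [0.22,-0.25,0.06],"dr": [0,0,0.0082]},{"gripper": -1,"translation": [0.22,-0.25,0.06],"dr": [0,0,0.0082]},{"gripper": -1,"translation": [0.22,-0.25,0.06],"dr": [0,0,0.0082]},{"gripper": -1,"translation": [0.22,-0.25,0.06],"dr": [0,0,0.0082]},{"gripper": -1,"translation": [0.22,-0.25,0.06],"dr": [0,0,0.0082]},{"gripper": -1,"translation": [0.22,-0.25,0.06],"dr": [0,0,0.0082]},{"gripper": -1,"translation": [0.22,-0.25,0.06],"dr": [0,0,0.0082]},{"gripper": -1,"translation": [0.22,-0.25,0.06],"dr": [0,0,0.0082]},{"gripper": -1,"translation": [0,0,0],"dr": [0,0,0]},{"gripper": -1,"translation": [0,0,0],"dr": [0,0,0]}]'

```text
clock: 1.77
eef_pos: [587.8, 143.7, 399.8]
tcp_rot: [-3.141, 0.0, 1.489]
contact_force: [-0.7, 0.4, 0.3]
opening: 1.005
```

```bash
python3 - <<'E'
from rig import r
from h import *
np.set_printoptions(suppress=True)
s=r.sense();c=r.calibration("wrist");im=r.grab_frame("wrist")
np.savez("w1.npz",**c); print(s["clock"],s["eef_pos"],s["tcp_rot"],s["qpos"].round(2),c["world_from_camera"].round(2).tolist(),c["mtx"].round(1).tolist())
cv2.imwrite("pics/w1.png",im)
E
```

```text
1.7667 [587.82924539 143.74951262 399.84682374] [-3.14102219  0.00015764  1.48906275] [ 0.24  0.22  1.5   0.    1.42 -1.25] [[0.08, 0.94, 0.33, 503.34], [1.0, -0.08, -0.03, 150.45], [0.0, 0.33, -0.94, 517.8], [0.0, 0.0, 0.0, 1.0]] [[293.8, 0.0, 280.1], [0.0, 293.8, 209.2], [0.0, 0.0, 1.0]]
```

View pics/w1.png

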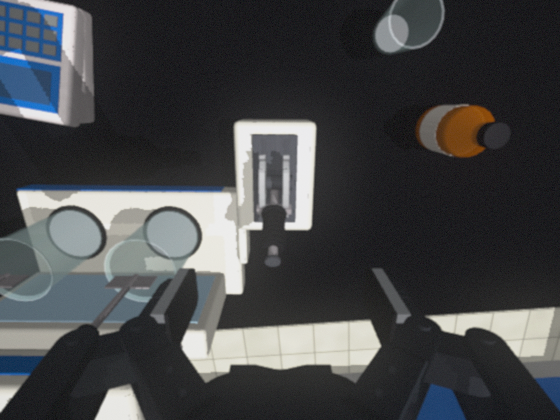

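The wrist view shows the housing top with corners at about (236,122), (315,122) and (312,229). The quadrant plates' front ends are at (262,155) and (286,155), and the lever cap is at about (273,257). I compare these with the projection of the fitted pose.

```bash
python3 - <<'E'
from h import *
c=np.load("w1.npz"); t=[710.87,-137.8,-.08]
P=np.array([-130,260,70]); S=np.array([np.sin(.49),0,np.cos(.49)])
L=[[-215,320,89],[-215,200,89],[-45,320,89],P+154*S,P+112*S,P+71*np.array([-np.sin(.67),0,np.cos(.67)])]
print(proj(c,place(t,L)).round(1))
im=cv2.imread("pics/w1.png")
a=cv2.resize(im[110:280,220:330],None,fx=3.5,fy=3.5,interpolation=cv2.INTER_CUBIC)
o=a.copy()
for p in proj(c,place(t,L)): cv2.circle(o,tuple(((p-[220,110]+.5)*3.5).astype(int)),3,(0,0,255),-1)
cv2.imwrite("pics/w1c.png",np.hstack([a,o]))
E
```

```text
[[315.4 117.9]
 [229.3 118. ]
 [311.3 230.1]
 [271.3 259.3]
 [271.9 231.7]
 [272.  151.3]]
```

View pics/w1c.png

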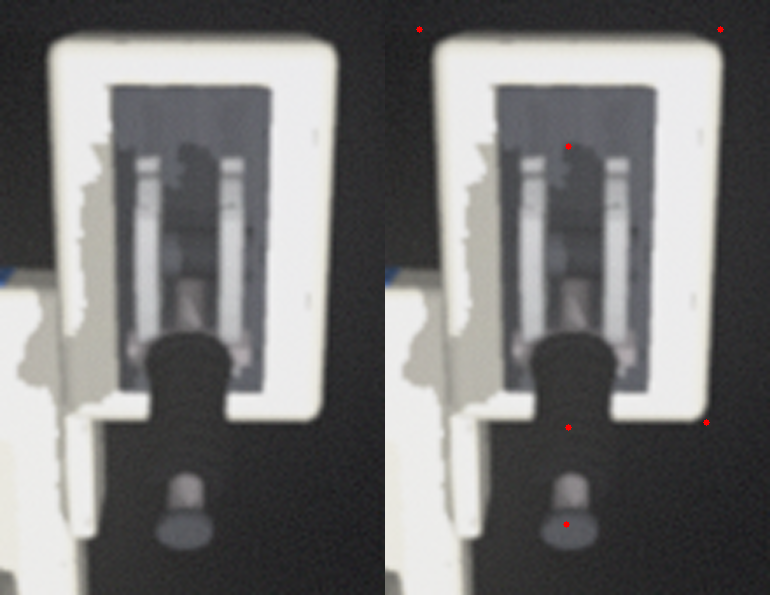

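jog_arm --deltas '[{"gripper": -1,"translation": [0.262,-0.036,-0.108],"dr": [0.0042,0.0518,0]},{"gripper": -1,"translation": [0.262,-0.036,-0.108],"dr": [0.0042,0.0518,0]},{"gripper": -1,"translation": [0.262,-0.036,-0.108],"dr": [0.0042,0.0518,0]},{"gripper": -1,"translation": [0.262,-0.036,-0.108],"dr": [0.0042,0.0518,0]},{"gripper": -1,"translation": [0.262,-0.036,-0.108],"dr": [0.0042,0.0518,0]},{"gripper": -1,"translation": [0.262,-0.036,-0.108],"dr": [0.0042,0.0518,0]},{"gripper": -1,"translation": [0,0,0],"dr": [0,0,0]},{"gripper": -1,"translation": [0,0,0],"dr": [0,0,0]}]'

```text
clock: 2.48
eef_pos: [744.7, 124.4, 326.7]
tcp_rot: [-2.641, 0.001, 1.492]
contact_force: [-0.7, 0.3, 0.1]
opening: 0.997
```

```bash
cat >> h.py <<'E'
PIV=np.array([604.5,133.4,70.]); YAW=-.081
def stem(a): return np.array([np.sin(a)*np.cos(YAW),np.sin(a)*np.sin(YAW),np.cos(a)])  # a>0 = back
def rotfor(a): # tool orientation along stem
    ax=np.array([-np.sin(YAW),np.cos(YAW),0]); return R.from_rotvec(ax*a)*R.from_euler("xyz",[np.pi,0,np.pi/2+YAW])
def goto(s,a,L):
    d=(PIV+L*stem(a)-s["eef_pos"])/100; w=(rotfor(a)*R.from_euler("xyz",s["tcp_rot"]).inv()).as_rotvec()/(np.pi/2)
    print("d",d.round(3),"dr",w.round(4))
E
python3 - <<'E'
from rig import r
from h import *
s=r.sense();c=r.calibration("wrist");im=r.grab_frame("wrist");np.savez("w2.npz",**c)
print(s["eef_pos"],s["tcp_rot"],s["qpos"].round(2),s["contact_force"])
goto(s,.49,215);goto(s,.49,118)
pts=[PIV+L*stem(.49) for L in(154,112,85)];p=proj(c,pts);print(p.round(1))
cv2.imwrite("pics/w2.png",im)
E
```

```text
[744.72762934 124.3939007  326.66202602] [-2.64079440e+00  1.46225648e-03  1.49205345e+00] [ 0.12  0.81  0.8   0.11  2.02 -1.35] [-0.66071083  0.28889665  0.09643981]
d [-0.394  0.008 -0.67 ] dr [ 0.0004 -0.0069 -0.0014]
d [-0.849  0.045 -1.525] dr [ 0.0004 -0.0069 -0.0014]
[[278.  202.6]
 [278.4 190.7]
 [278.6 184.5]]
```

View pics/w2.png

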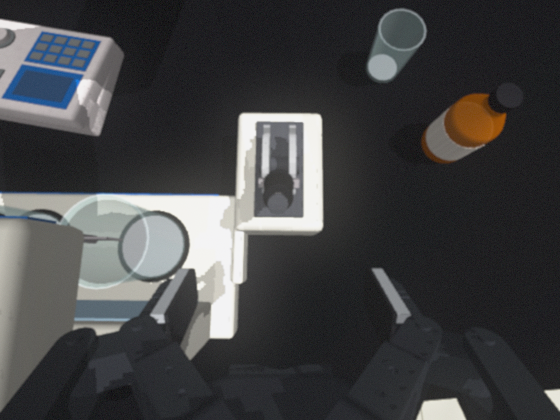

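The cap is at (277,202), against a predicted (278,202.6), so the estimate holds. I go down along the stem.

jog_arm --deltas '[{"gripper": -1,"translation": [-0.13,0.003,-0.223],"dr": [0,-0.0023,-0.0005]},{"gripper": -1,"translation": [-0.13,0.003,-0.223],"dr": [0,-0.0023,-0.0005]},{"gripper": -1,"translation": [-0.134,0.003,-0.224],"dr": [0,-0.0023,-0.0005]},{"gripper": -1,"translation": [-0.09,0.007,-0.171],"dr": [0,0,0]},{"gripper": -1,"translation": [-0.09,0.007,-0.171],"dr": [0,0,0]},{"gripper": -1,"translation": [-0.09,0.007,-0.171],"dr": [0,0,0]},{"gripper": -1,"translation": [-0.09,0.007,-0.171],"dr": [0,0,0]},{"gripper": -1,"translation": [-0.09,0.007,-0.171],"dr": [0,0,0]},{"gripper": -1,"translation": [0,0,0],"dr": [0,0,0]},{"gripper": -1,"translation": [0,0,0],"dr": [0,0,0]}]'

```text
clock: 3.37
eef_pos: [659.1, 128.8, 186.8]
tcp_rot: [-2.666, -0.003, 1.491]
contact_force: [0.7, 0.2, 1.2]
opening: 0.998
```

```bash
python3 - <<'E'
from rig import r
from h import *
s=r.sense();goto(s,.49,118);print(s["eef_pos"],s["contact_force"])
E
```

```text
d [ 0.007  0.001 -0.127] dr [-0.0009  0.0094 -0.0005]
[659.10535422 128.82603696 186.82650412] [0.71208345 0.24901205 1.1660718 ]
```

jog_arm --deltas '[{"gripper": -1,"translation": [0.003,0,-0.063],"dr": [0,0.0047,0]},{"gripper": -1,"translation": [0.003,0,-0.063],"dr": [0,0.0047,0]},{"gripper": -1,"translation": [0,0,0],"dr": [0,0,0]},{"gripper": 0.0,"translation": [0,0,0],"dr": [0,0,0]},{"gripper": 0.0,"translation": [0,0,0],"dr": [0,0,0]},{"gripper": 0.1,"translation": [0,0,0],"dr": [0,0,0]},{"gripper": 0.2,"translation": [0,0,0],"dr": [0,0,0]},{"gripper": 0.2,"translation": [0,0,0],"dr": [0,0,0]}]' --squeeze 30

```text
clock: 4.03
eef_pos: [660.6, 127.8, 170.4]
tcp_rot: [-2.648, -0.001, 1.489]
contact_force: [0.3, 0.3, -0.4]
opening: 0.401
```

```bash
python3 - <<'E'
from rig import r
from h import *
s=r.sense();goto(s,.49,118);print(s["eef_pos"],s["contact_force"],s["opening"])
E
```

```text
d [-0.008  0.011  0.037] dr [-0.0006 -0.0023  0.0004]
[660.64476416 127.81305757 170.43242684] [ 0.27164465  0.29695429 -0.43199646] 0.40054323852707785
```

jog_arm --deltas '[{"gripper": 0.2,"translation": [-0.008,0.011,0.037],"dr": [0,-0.002,0]},{"gripper": 0.25,"translation": [0,0,0],"dr": [0,0,0]},{"gripper": 0.4,"translation": [0,0,0],"dr": [0,0,0]},{"gripper": 0.6,"translation": [0,0,0],"dr": [0,0,0]},{"gripper": 1,"translation": [0,0,0],"dr": [0,0,0]},{"gripper": 1,"translation": [0,0,0],"dr": [0,0,0]}]' --squeeze 50

```text
clock: 4.53
eef_pos: [660.0, 128.6, 175.0]
tcp_rot: [-2.652, -0.001, 1.489]
contact_force: [-0.4, -2.7, 6.5]
opening: 0.343
```

```bash
python3 - <<'E'
from rig import r
from h import *
s=r.sense();goto(s,.49,118);print(s["eef_pos"],s["contact_force"],s["wrist_torque"],s["opening"]*85)
E
```

```text
d [-0.002  0.003 -0.009] dr [-0.0004  0.0002  0.0004]
[660.01191842 128.59672207 174.99076619] [-0.38057021 -2.70560141  6.46140089] [-0.30478708  0.1905335   0.18353419] 29.166029233432177
```

jog_arm --deltas '[{"gripper": 1,"translation": [0.02,-0.0016,0.037],"dr": [0,0,0]},{"gripper": 1,"translation": [0.02,-0.0016,0.037],"dr": [0,0,0]},{"gripper": 1,"translation": [0.019,-0.0016,0.037],"dr": [0,0,0]},{"gripper": 1,"translation": [0,0,0],"dr": [0,0,0]},{"gripper": 1,"translation": [0,0,0],"dr": [0,0,0]}]'

```text
clock: 4.95
eef_pos: [665.0, 128.2, 184.5]
tcp_rot: [-2.649, -0.0, 1.489]
contact_force: [-4.4, -2.0, -8.1]
opening: 0.342
```

```bash
cat >> h.py <<'E'
def st(s,a):
    v=s["eef_pos"]-PIV; ax=np.array([-np.sin(YAW),np.cos(YAW),0]);f=s["contact_force"];S=stem(a)
    print("t",s["clock"],"L",v@S,"tang",v@np.cross(ax,S),"lat",v@ax,"F axial/tang/lat",f@S,f@np.cross(ax,S),f@ax,"M",s["wrist_torque"].round(2),"op",s["opening"]*85)
E
python3 - <<'E'
from rig import r
from h import *
s=r.sense();st(s,.49)
E
```

```text
t 4.95 L 129.63493658882953 tang -0.27729061333244687 lat -0.30798071916724457 F axial/tang/lat -9.171506855471337 0.08724515787606357 -2.306020532083363 M [-0.3  -0.21  0.13] op 29.082436753116752
```

```bash
python3 - <<'E'
from h import *
A=np.linspace(.49,-.49,17);L=131.
for a,b in zip(A,A[1:]): print(((stem(b)-stem(a))*L/100).round(4), end=" ")
print((stem(.49)*.016).round(4)); print((np.array([-np.sin(YAW),np.cos(YAW),0])*-.98/16/(np.pi/2)).round(4))
E
```

```text
[-0.0717  0.0058  0.0356] [-0.0737  0.006   0.0311] [-0.0755  0.0061  0.0265] [-0.0769  0.0062  0.0218] [-0.0781  0.0063  0.0171] [-0.079   0.0064  0.0122] [-0.0796  0.0065  0.0074] [-0.0799  0.0065  0.0025] [-0.0799  0.0065 -0.0025] [-0.0796  0.0065 -0.0074] [-0.079   0.0064 -0.0122] [-0.0781  0.0063 -0.0171] [-0.0769  0.0062 -0.0218] [-0.0755  0.0061 -0.0265] [-0.0737  0.006  -0.0311] [-0.0717  0.0058 -0.0356] [ 0.0075 -0.0006  0.0141]
[-0.0032 -0.0389 -0.    ]
```

jog_arm --deltas '[{"gripper": 1,"translation": [0.0075,-0.0006,0.0141],"dr": [0,0,0]},{"gripper": 1,"translation": [0,0,0],"dr": [0,0,0]},{"gripper": 1,"translation": [-0.0717,0.0058,0.0356],"dr": [-0.0032,-0.0389,0]},{"gripper": 1,"translation": [-0.0737,0.006,0.0311],"dr": [-0.0032,-0.0389,0]},{"gripper": 1,"translation": [-0.0755,0.0061,0.0265],"dr": [-0.0032,-0.0389,0]},{"gripper": 1,"translation": [-0.0769,0.0062,0.0218],"dr": [-0.0032,-0.0389,0]},{"gripper": 1,"translation": [0,0,0],"dr": [0,0,0]},{"gripper": 1,"translation": [0,0,0],"dr": [0,0,0]}]'

```text
clock: 5.62
eef_pos: [635.1, 130.9, 198.3]
tcp_rot: [-2.894, -0.0, 1.49]
contact_force: [-5.7, -0.9, -9.1]
opening: 0.337
```

```bash
python3 - <<'E'
from rig import r
from h import *
s=r.sense();st(s,.245);goto(s,.245,131)
E
```

```text
t 5.6167 L 131.89151797945405 tang -1.3283001139134107 lat -0.06099627050394707 F axial/tang/lat -10.175113251312693 -3.191689331774804 -1.3733676929478777 M [-0.36 -0.09  0.01] op 28.650280410537725
d [ 0.011 -0.    -0.012] dr [-0.0002 -0.0016 -0.0001]
```

jog_arm --deltas '[{"gripper": 1,"translation": [-0.0781,0.0063,0.0171],"dr": [-0.0032,-0.0389,0]},{"gripper": 1,"translation": [-0.079,0.0064,0.0122],"dr": [-0.0032,-0.0389,0]},{"gripper": 1,"translation": [-0.0796,0.0065,0.0074],"dr": [-0.0032,-0.0389,0]},{"gripper": 1,"translation": [-0.0799,0.0065,0.0025],"dr": [-0.0032,-0.0389,0]},{"gripper": 1,"translation": [-0.0799,0.0065,-0.0025],"dr": [-0.0032,-0.0389,0]},{"gripper": 1,"translation": [-0.0796,0.0065,-0.0074],"dr": [-0.0032,-0.0389,0]},{"gripper": 1,"translation": [-0.079,0.0064,-0.0122],"dr": [-0.0032,-0.0389,0]},{"gripper": 1,"translation": [-0.0781,0.0063,-0.0171],"dr": [-0.0032,-0.0389,0]},{"gripper": 1,"translation": [0,0,0],"dr": [0,0,0]},{"gripper": 1,"translation": [0,0,0],"dr": [0,0,0]}]'

```text
clock: 6.45
eef_pos: [572.2, 136.3, 197.5]
tcp_rot: [2.901, 0.0, 1.49]
contact_force: [-2.1, 1.8, -10.7]
opening: 0.337
```

```bash
python3 - <<'E'
from rig import r
from h import *
s=r.sense();st(s,-.245);goto(s,-.245,131)
E
```

```text
t 6.45 L 131.60188971625593 tang -0.5502386703585849 lat 0.2794861665531423 F axial/tang/lat -9.870983184253427 -4.743544782128038 1.5856154301782532 M [ 0.02  0.69 -0.06] op 28.62884333132926
d [ 0.007 -0.003 -0.005] dr [-0.     -0.0026 -0.0001]
```

jog_arm --deltas '[{"gripper": 1,"translation": [-0.0769,0.0062,-0.0218],"dr": [-0.0032,-0.0389,0]},{"gripper": 1,"translation": [-0.0755,0.0061,-0.0265],"dr": [-0.0032,-0.0389,0]},{"gripper": 1,"translation": [-0.0737,0.006,-0.0311],"dr": [-0.0032,-0.0389,0]},{"gripper": 1,"translation": [-0.0717,0.0058,-0.0356],"dr": [-0.0032,-0.0389,0]},{"gripper": 1,"translation": [0,0,0],"dr": [0,0,0]},{"gripper": 1,"translation": [0,0,0],"dr": [0,0,0]}]'

```text
clock: 6.95
eef_pos: [544.0, 138.8, 186.3]
tcp_rot: [2.653, 0.001, 1.49]
contact_force: [0.3, 5.6, -12.1]
opening: 0.337
```

```bash
python3 - <<'E'
from rig import r
from h import *
s=r.sense();st(s,-.49);goto(s,-.49,131);print(stem(-.49))
E
```

```text
t 6.95 L 131.19432013559282 tang 1.177703278421582 lat 0.48197692763330924 F axial/tang/lat -10.65253783271513 -5.826715604630089 5.636382794123877 M [0.62 0.89 0.59] op 28.671451057634677
d [-0.01  -0.004 -0.007] dr [ 0.0008 -0.0009 -0.0001]
[-0.46908284  0.03807903  0.88233286]
```

jog_arm --deltas '[{"gripper": 1,"translation": [-0.013,0.0,-0.007],"dr": [0,0,0]},{"gripper": 1,"translation": [-0.013,0.0,-0.007],"dr": [0,0,0]},{"gripper": 1,"translation": [0,0,0],"dr": [0,0,0]},{"gripper": 1,"translation": [0,0,0],"dr": [0,0,0]}]'

```text
clock: 7.28
eef_pos: [543.6, 138.8, 186.3]
tcp_rot: [2.65, -0.0, 1.489]
contact_force: [4.6, 3.7, -8.3]
opening: 0.336
```

```bash
python3 - <<'E'
from rig import r
from h import *
s=r.sense();st(s,-.49);goto(s,-.49,131);print(s["qpos"].round(2))
E
```

```text
t 7.2833 L 131.39954097024165 tang 0.8315198864694935 lat 0.49800480486912857 F axial/tang/lat -9.387968657216792 -0.13538278611853194 4.066368364631996 M [ 0.2  -0.    0.42] op 28.59185393839336
d [-0.006 -0.005 -0.007] dr [-0.      0.0011  0.0004]
[ 0.36  0.19  2.15 -0.54  0.4  -0.67]
```

jog_arm --deltas '[{"gripper": 1,"translation": [-0.018,0.0,-0.01],"dr": [0,0,0]},{"gripper": 1,"translation": [-0.018,0.0,-0.01],"dr": [0,0,0]},{"gripper": 1,"translation": [0,0,0],"dr": [0,0,0]},{"gripper": 1,"translation": [0,0,0],"dr": [0,0,0]}]'

```text
clock: 7.62
eef_pos: [542.3, 139.1, 186.2]
tcp_rot: [2.646, -0.001, 1.49]
contact_force: [12.1, -0.8, -5.3]
opening: 0.335
```

```bash
python3 - <<'E'
from rig import r
from h import *
s=r.sense();st(s,-.49)
E
```

```text
t 7.6167 L 131.90132495529926 tang -0.39539099827196367 lat 0.6476529471662058 F axial/tang/lat -10.369513256873118 8.262807810214056 0.15463303309124266 M [-0.6  -1.44  0.03] op 28.50988242724909
```

jog_arm --deltas '[{"gripper": 1,"translation": [-0.018,0.0,-0.01],"dr": [0,0,0]},{"gripper": 1,"translation": [-0.018,0.0,-0.01],"dr": [0,0,0]},{"gripper": 1,"translation": [0,0,0],"dr": [0,0,0]},{"gripper": 1,"translation": [0,0,0],"dr": [0,0,0]}]'

```text
clock: 7.95
eef_pos: [541.8, 139.3, 186.1]
tcp_rot: [2.641, -0.002, 1.49]
contact_force: [29.6, -8.1, -8.3]
opening: 0.337
```

```bash
python3 - <<'E'
from rig import r
from h import *
s=r.sense();st(s,-.49)
E
```

```text
t 7.95 L 132.08431175844325 tang -0.8925826681201556 lat 0.8299700101391796 F axial/tang/lat -21.53433141516403 22.705549287430337 -5.715543325982004 M [-1.63 -3.39 -0.51] op 28.68122958940827
```

The tangential force is 22.7 N with almost no motion, so the lever is at its stop. I lower the collar, then release.

jog_arm --deltas '[{"gripper": 1,"translation": [0.022,-0.001,-0.016],"dr": [0,0,0]},{"gripper": 1,"translation": [0.022,-0.001,-0.025],"dr": [0,0,0]},{"gripper": 1,"translation": [0.016,-0.001,-0.03],"dr": [0,0,0]},{"gripper": 1,"translation": [0.01,-0.001,-0.02],"dr": [0,0,0]},{"gripper": 1,"translation": [0,0,0],"dr": [0,0,0]},{"gripper": 1,"translation": [0,0,0],"dr": [0,0,0]}]'

```text
clock: 8.45
eef_pos: [547.4, 138.7, 176.2]
tcp_rot: [2.643, -0.002, 1.49]
contact_force: [15.8, -4.4, 0.1]
opening: 0.333
```

```bash
python3 - <<'E'
from rig import r
from h import *
s=r.sense();st(s,-.49);goto(s,-.49,118)
E
```

```text
t 8.45 L 120.70882877905233 tang -0.6187769190086172 lat 0.6887338606756579 F axial/tang/lat -7.549065209547419 14.261889637623128 -3.146711310667872 M [-1.19 -2.25 -0.24] op 28.298866432992778
d [ 0.018 -0.008 -0.021] dr [-0.0007  0.0056  0.0001]
```

jog_arm --deltas '[{"gripper": 1,"translation": [0.006,0,-0.012],"dr": [0,0,0]},{"gripper": 0.2,"translation": [0,0,0],"dr": [0,0,0]},{"gripper": 0,"translation": [0,0,0],"dr": [0,0,0]},{"gripper": -0.3,"translation": [0,0,0],"dr": [0,0,0]},{"gripper": -0.3,"translation": [0,0,0],"dr": [0,0,0]},{"gripper": -0.3,"translation": [-0.09,0.007,0.17],"dr": [0,0,0]},{"gripper": -0.3,"translation": [-0.12,0.01,0.22],"dr": [0,0,0]},{"gripper": -0.3,"translation": [-0.14,0.01,0.26],"dr": [0,0,0]},{"gripper": -0.3,"translation": [-0.14,0.01,0.26],"dr": [0,0,0]},{"gripper": -0.3,"translation": [-0.14,0.01,0.26],"dr": [0,0,0]},{"gripper": -0.3,"translation": [0,0,0],"dr": [0,0,0]},{"gripper": -0.3,"translation": [0,0,0],"dr": [0,0,0]}]'

```text
clock: 9.45
eef_pos: [478.6, 143.2, 289.7]
tcp_rot: [2.648, -0.002, 1.49]
contact_force: [0.0, 0.2, 0.1]
opening: 0.655
```

```bash
python3 - <<'E'
from rig import r
from h import *
s=r.sense();st(s,-.49);c=r.calibration("wrist");im=r.grab_frame("wrist");np.savez("w3.npz",**c)
p=proj(c,[PIV+L*stem(-.49) for L in(154,112,79,70)]);print(p.round(1))
x,y=p.mean(0).astype(int); x0,y0=max(0,x-70),max(0,y-70)
a=cv2.resize(im[y0:y0+140,x0:x0+140],None,fx=4,fy=4,interpolation=cv2.INTER_CUBIC); print(x0,y0)
k=(p-[x0,y0]+.5)*4
for q in k: cv2.circle(a,tuple(q.astype(int)),2,(0,0,255),-1)
t=cv2.imwrite("pics/w3.png",a)
E
```

```text
t 9.45 L 253.3001410495804 tang -8.000931326984642 lat -0.38948122769292404 F axial/tang/lat 0.12175790972556684 0.07513284657378386 0.20936084113038397 M [-0.    0.24 -0.  ] op 55.633607682309226
[[280.5 228.5]
 [280.3 210.8]
 [280.2 200. ]
 [280.2 197.5]]
210 139
```

View pics/w3.png

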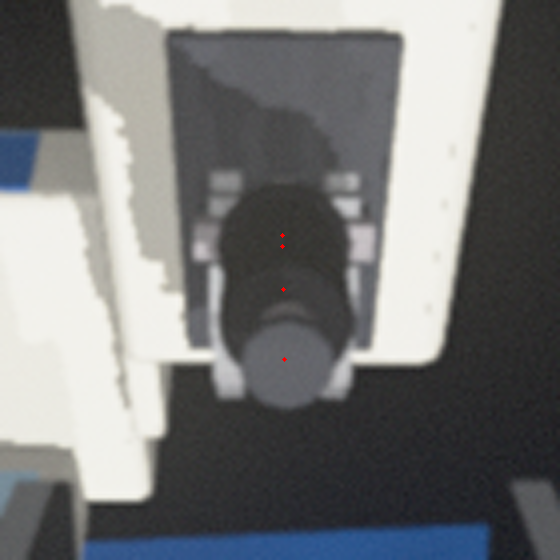

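The cap is at (288,365), about where the end-stop pose projects, and the cross bar ends sit between the notch edges. I move towards the console, then check the collar in the scene view.

```bash
cat >> h.py <<'E'
KY=-.253; KN=np.array([-np.sin(.17)*np.cos(KY),-np.sin(.17)*np.sin(KY),np.cos(.17)])
KR=R.from_rotvec(np.array([-np.sin(KY),np.cos(KY),0])*-.17)*R.from_euler("xyz",[np.pi,0,np.pi/2+KY])
def togo(s,T):
    print("d",((T-s["eef_pos"])/100).round(4),"dr",((KR*R.from_euler("xyz",s["tcp_rot"]).inv()).as_rotvec()/(np.pi/2)).round(4))
E
python3 - <<'E'
from rig import r
from h import *
s=r.sense(); togo(s,np.array([416.8,-315.7,72.2])+KN*125)
E
```

```text
d [-0.8207 -4.5329 -0.9294] dr [ 0.0336  0.2021 -0.1087]
```

jog_arm --deltas '[{"gripper": 1,"translation": [-0.0586,-0.324,0.05],"dr": [0.0024,0.0144,-0.0078]},{"gripper": 1,"translation": [-0.0586,-0.324,0],"dr": [0.0024,0.0144,-0.0078]},{"gripper": 1,"translation": [-0.0586,-0.324,0],"dr": [0.0024,0.0144,-0.0078]},{"gripper": 1,"translation": [-0.0586,-0.324,0],"dr": [0.0024,0.0144,-0.0078]},{"gripper": 1,"translation": [-0.0586,-0.324,0],"dr": [0.0024,0.0144,-0.0078]},{"gripper": 1,"translation": [-0.0586,-0.324,0],"dr": [0.0024,0.0144,-0.0078]},{"gripper": 1,"translation": [-0.0586,-0.324,-0.08],"dr": [0.0024,0.0144,-0.0078]}]'

```text
clock: 10.08
eef_pos: [437.3, -86.0, 284.8]
tcp_rot: [2.812, -0.007, 1.402]
contact_force: [1.0, 1.0, 0.3]
opening: 0.001
```

jog_arm --deltas '[{"gripper": 1,"translation": [-0.0586,-0.324,-0.13],"dr": [0.0024,0.0144,-0.0078]},{"gripper": 1,"translation": [-0.0586,-0.324,-0.13],"dr": [0.0024,0.0144,-0.0078]},{"gripper": 1,"translation": [-0.0586,-0.324,-0.13],"dr": [0.0024,0.0144,-0.0078]},{"gripper": 1,"translation": [-0.0586,-0.324,-0.13],"dr": [0.0024,0.0144,-0.0078]},{"gripper": 1,"translation": [-0.0586,-0.324,-0.13],"dr": [0.0024,0.0144,-0.0078]},{"gripper": 1,"translation": [-0.0586,-0.324,-0.13],"dr": [0.0024,0.0144,-0.0078]},{"gripper": 1,"translation": [-0.0586,-0.324,-0.12],"dr": [0.0024,0.0144,-0.0078]},{"gripper": 1,"translation": [0,0,0],"dr": [0,0,0]},{"gripper": 1,"translation": [0,0,0],"dr": [0,0,0]}]'

```text
clock: 10.83
eef_pos: [395.1, -311.9, 192.4]
tcp_rot: [2.976, -0.001, 1.314]
contact_force: [-0.5, -0.8, -0.1]
opening: 0.002
```

```bash
python3 - <<'E'
from rig import r
from h import *
s=r.sense();c=r.calibration("wrist");im=r.grab_frame("wrist")
print(s["clock"],s["eef_pos"],s["tcp_rot"],s["contact_force"])
K=np.array([416.8,-315.7,72.2]);togo(s,K+KN*85)
ex=np.array([-np.sin(KY),np.cos(KY),0]);ey=np.cross(KN,ex)
for q in [K]+[K+a*31*ex+b*15*ey for a in(-1,1) for b in(-1,1)]:
    p=proj(c,q)[0];print(p.round(1));cv2.circle(im,tuple(p.astype(int)),2,(0,0,255),-1)
cs=r.calibration("scene");sc=r.grab_frame("scene")
p=proj(cs,[PIV+L*stem(-.49) for L in(154,133,79,70)]);print("scene",p.round(1))
a=cv2.resize(sc[220:300,290:370],None,fx=5.25,fy=5.25,interpolation=cv2.INTER_CUBIC)
for q in p: cv2.circle(a,tuple(((q-[290,220]+.5)*5.25).astype(int)),2,(0,0,255),-1)
cv2.imwrite("pics/w4.png",np.hstack([im[:,:380],a]))
E
```

```text
10.8333 [ 395.11792323 -311.94093995  192.3573104 ] [ 2.97599225e+00 -1.14655946e-03  1.31372639e+00] [-0.53813059 -0.79468275 -0.11224648]
d [ 0.0776 -0.0016 -0.3638] dr [-0.0014 -0.0025  0.0026]
[282.1 212.1]
[247.1 228.2]
[245.7 195.6]
[317.2 227.9]
[318.5 195.3]
scene [[336.2 217. ]
 [335.3 222.6]
 [333.2 236.8]
 [332.9 239.2]]
```

View pics/w4.png

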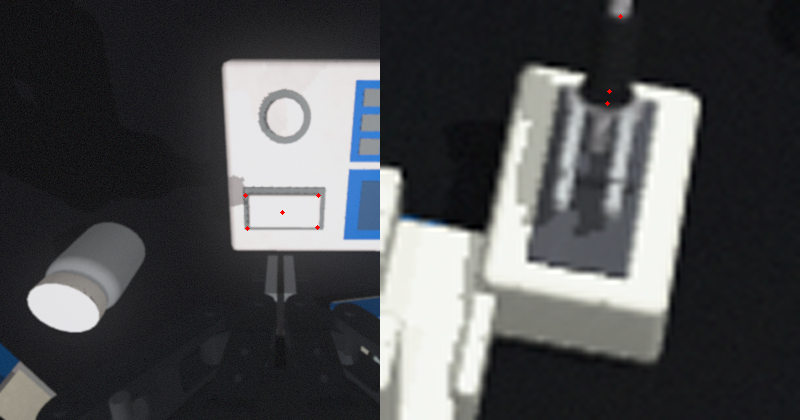

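The predicted start-key corners lie within about 2 px of the real ones (centre about (285,210)). In the scene crop the flange bottom is at about y = 105, which matches the collar seated; lifted, it would be about 20 px higher. I go on to the key.

jog_arm --deltas '[{"gripper": 1,"translation": [0.027,-0.0025,-0.146],"dr": [0,0,0]},{"gripper": 1,"translation": [0.027,-0.0025,-0.146],"dr": [0,0,0]},{"gripper": 1,"translation": [0.027,-0.0025,-0.146],"dr": [0,0,0]},{"gripper": 1,"translation": [0.027,-0.0025,-0.146],"dr": [0,0,0]},{"gripper": 1,"translation": [0.027,-0.0025,-0.146],"dr": [0,0,0]},{"gripper": 1,"translation": [0.027,-0.0025,-0.146],"dr": [0,0,0]},{"gripper": 1,"translation": [0,0,0],"dr": [0,0,0]},{"gripper": 1,"translation": [0,0,0],"dr": [0,0,0]}]'

```text
clock: 11.6
eef_pos: [412.3, -311.1, 107.1]
tcp_rot: [2.973, 0.0, 1.318]
contact_force: [0.4, -0.3, -0.4]
opening: 0.0
```

```bash
cat >> h.py <<'E'
def key(s):
    K=np.array([416.8,-315.7,72.2]);v=s["eef_pos"]-K;ex=np.array([-np.sin(KY),np.cos(KY),0])
    print("t",s["clock"],"h",v@KN-25,"y",v@ex,"x",v@np.cross(ex,KN),"F",s["contact_force"]@KN,s["contact_force"].round(1));togo(s,K+KN*25)
E
python3 -c "
from rig import r
from h import *
key(r.sense())"
```

```text
t 11.6 h 10.323495750122305 y 3.3224896874379213 x 0.5159107233512872 F -0.47095738333987314 [ 0.4 -0.3 -0.4]
d [ 0.0037 -0.0353 -0.1026] dr [-0.0002 -0.001  -0.0003]
```

jog_arm --deltas '[{"gripper": 1,"translation": [0.002,-0.018,-0.04],"dr": [0,0,0]},{"gripper": 1,"translation": [0.002,-0.017,-0.04],"dr": [0,0,0]},{"gripper": 1,"translation": [0,0,0],"dr": [0,0,0]},{"gripper": 1,"translation": [0,0,0],"dr": [0,0,0]}]'

```text
clock: 11.93
eef_pos: [412.9, -316.1, 99.6]
tcp_rot: [2.972, 0.001, 1.317]
contact_force: [-0.8, -0.5, -0.9]
opening: -0.0
```

```bash
python3 -c "
from rig import r
from h import *
key(r.sense())"
```

```text
t 11.9333 h 2.588152165762594 y -1.3282566563416744 x 1.0004814025203905 F -0.7563287952762031 [-0.8 -0.5 -0.9]
d [-0.002   0.0142 -0.0272] dr [ 0.0006 -0.0001  0.0007]
```

Now I press 5 mm along the normal.

jog_arm --deltas '[{"gripper": 1,"translation": [0.004,-0.001,-0.025],"dr": [0,0,0]},{"gripper": 1,"translation": [0.004,-0.001,-0.025],"dr": [0,0,0]},{"gripper": 1,"translation": [0,0,0],"dr": [0,0,0]},{"gripper": 1,"translation": [0,0,0],"dr": [0,0,0]}]'

```text
clock: 12.27
eef_pos: [413.9, -316.4, 94.5]
tcp_rot: [2.971, 0.001, 1.317]
contact_force: [-0.5, -1.1, 2.7]
opening: 0.003
```

```bash
python3 -c "
from rig import r
from h import *
key(r.sense())"
```

```text
t 12.2667 h -2.59154789050379 y -1.4262738011123988 x 1.2313311562615041 F 2.738067420502514 [-0.5 -1.1  2.7]
d [-0.0124  0.0179  0.0235] dr [0.0008 0.0001 0.0007]
```

The key is in contact at about 2.7 N. I press on until the force rises past 5 N.

jog_arm --deltas '[{"gripper": 1,"translation": [0.003,-0.001,-0.02],"dr": [0,0,0]},{"gripper": 1,"translation": [0.003,-0.001,-0.02],"dr": [0,0,0]},{"gripper": 1,"translation": [0,0,0],"dr": [0,0,0]},{"gripper": 1,"translation": [0,0,0],"dr": [0,0,0]}]'

```text
clock: 12.6
eef_pos: [414.4, -316.6, 92.0]
tcp_rot: [2.971, 0.001, 1.317]
contact_force: [-10.9, 3.3, 31.4]
opening: 0.002
```

```bash
python3 -c "
from rig import r
from h import *
key(r.sense())"
```

```text
t 12.6 h -5.1353351813015 y -1.4817284185979667 x 1.3199076128180813 F 32.88822380396953 [-10.9   3.3  31.4]
d [-0.0173  0.0198  0.0484] dr [0.0009 0.0003 0.0005]
```

The force is 33 N against the hard stop, so the key is fully in. I let it go and retreat.

jog_arm --deltas '[{"gripper": 1,"translation": [-0.008,0.002,0.05],"dr": [0,0,0]},{"gripper": 1,"translation": [-0.016,0.004,0.1],"dr": [0,0,0]},{"gripper": 1,"translation": [-0.03,0.008,0.2],"dr": [0,0,0]},{"gripper": 1,"translation": [-0.03,0.008,0.2],"dr": [0,0,0]},{"gripper": 1,"translation": [-0.03,0.008,0.25],"dr": [0,0,0]},{"gripper": 1,"translation": [-0.03,0.008,0.25],"dr": [0,0,0]},{"gripper": 1,"translation": [0,0,0],"dr": [0,0,0]},{"gripper": 1,"translation": [0,0,0],"dr": [0,0,0]},{"gripper": 1,"translation": [0,0,0],"dr": [0,0,0]},{"gripper": 1,"translation": [0,0,0],"dr": [0,0,0]}]'

```text
clock: 13.43
eef_pos: [399.3, -312.0, 194.2]
tcp_rot: [2.974, -0.0, 1.317]
contact_force: [-0.3, 0.1, -0.4]
opening: 0.001
```

```bash
python3 - <<'E'
from rig import r
from h import *
s=r.sense();print(s["clock"],s["contact_force"].round(1))
im=r.grab_frame("wrist");t=r.grab_frame("top");c=r.calibration("top")
print(proj(c,[PIV+154*stem(-.49)]).round(1))
a=cv2.resize(t[60:290,110:400],None,fx=1.5,fy=1.5,interpolation=cv2.INTER_CUBIC)
b=np.zeros((420,a.shape[1],3),np.uint8);b[:345]=a
cv2.imwrite("pics/f.png",np.hstack([im[:,:360],b]))
E
```

```text
13.4333 [-0.3  0.1 -0.4]
[[217.4 201.9]]
```

View pics/f.png

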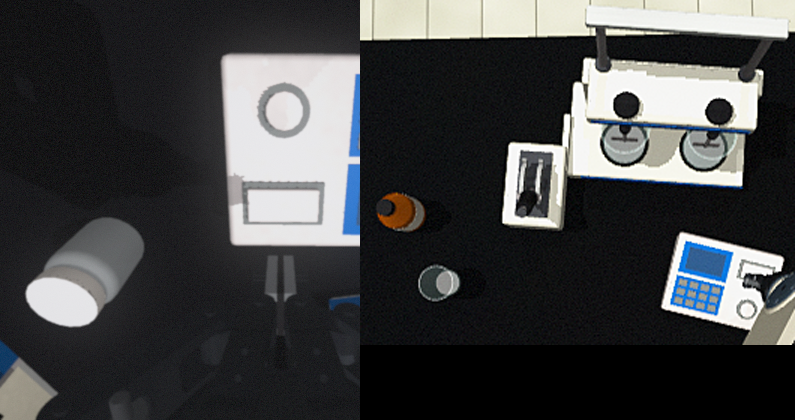

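The key is back out, the lever leans to the front with the head down, and the glassware is where it was. I hand in.

```bash
python3 -c "
from rig import r
r.sign_off();print(r.sense()['clock'])"
```

```text
the job is handed in; nothing more can be done
the job is handed in; nothing more can be done
```

The job is done and handed in at about 13.5 s on the clock, well inside the 54 s limit.

- **Lever:** I lifted the collar about 12 mm and swung the lever to its front stop, where it read 23 N with almost no further motion. I lowered the collar into the front notch and let go. Pictures afterwards show the lever cap where the front position should put it and the flange at about the seated height. The head is down.
- **Start key:** I pressed it to its hard stop, about 5 mm in, where the force reached 33 N, and released it. In the last picture it is back out. I did not touch the stop key, and the bottle, beaker and jar look unmoved.
- **Last check:** the force on the tool was about 0 N, with the arm well clear of everything.
- **Less certain:**
  - The collar's seating was judged from low-resolution pictures only, though the arm had already brought it to about 2 mm above its seated position before release.
  - Early on, one corner of the tester base disagreed with the fitted pose by 5.6 px. Wrist views then confirmed the lever's position.

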